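# Dock a spray flask on the air filling station and hold it down

### The arm

A 6-joint arm with a two-finger parallel gripper is mounted at the origin on the work surface; the furniture and walls round the work are solid. World frame = base frame: x ahead of the robot, y to its left, z up, the work surface at z = 0. Lengths are in m, angles in rad, forces in N, time in s.
With the tool pointing down it reaches from about 0.25 to 0.725 m from the base axis. Payload 4 kg.
Tool frame: the origin (TCP) lies between the finger pads; the fingertips stand 11 mm ahead of it and the grasp point (between the pads) lies 8 mm behind it (bot.tip_extent is the distance from the TCP to the fingertips, in m); z points along the fingers, y is the line along which they close (so a half turn about z gives the same grasp; the last joint's range is limited). The gripper opens to 85 mm and grips with 20 to 120 N. Pads are 22 mm wide; open, the fingers measure 114 mm over their backs; the gripper's body (76 mm by 85 mm) begins 54 mm behind the grasp point. The pads swing forward as they close: fully open they stand 13 mm farther back than shut.
Start: joints at [-1.306, 0.241, 0.005, 1.335, 0, 1.571], TCP at [0.131, -0.483, 0.242] pointing down, gripper open.
Joint ranges: [-2.72, 2.72], [-1.05, 1.87], [-1.09, 1.28], [-1.99, 2.15], [-1.42, 1.44], [-3.14, 3.14]. Speed limits (rad/s): [2.79, 2.79, 3.14, 3.14, 3.14, 3.14].

### API

Orientations are given as a unit quaternion [x, y, z, w].
In Python, from workcell import bot gives the robot as it stands. The module is installed in compiled form; this text tells all that it offers.
- The arm moves only by the tool drive_tool, never from a script. Its argument "rows" is a list of rows, each an object of numbers: "dx", "dy", "dz": the shift along the tool's x, y, z in units of 50 mm (1.0 is 50 mm); "wx", "wy", "wz": the turn, a rotation vector about the tool's x, y, z in units of 5 degrees (1.0 is 5 degrees); "hand": the finger opening in mm, from 0 to 85.4. A call has 1 to 20 rows; each row is the pose to reach, as a shift and turn from the pose commanded when the call began, along the tool's axes at that moment; what a row does not reach only later rows make up. A row lasts 1/10 s, in which the tool goes at most 50 mm and 8.59 degrees, less where a joint would pass 70% of its speed; a pose out of reach is approached as far as the arm can. A call with a gripper value outside its range is refused whole. The fingers move at their own pace and stop on an object; the grip force is fixed at half the most. Time passes only in rows, so rows that repeat a pose let the fingers close. It gives the time, the measured TCP pose, the force, the opening and the grip force at its end, in the units of the state.
- bot.get_obs(): the state, without advancing time (a new reading comes with each control period).
- bot.camera(name): name is "side" or "top" or "wrist"; returns the picture (384x512x3 uint8, red, green, blue); there is no depth.
- bot.get_calibration(name): a dict with "vfov" (degrees; the focal length in pixels is half the picture's height over the tangent of half this angle, whatever the lens; pixels are square), "cx", "cy" (the principal point, pixels), "origin" and "rotation" of the camera in the world; the wrist camera has in their place "mount" (4x4, takes a point from camera to tool coordinates, whose origin is the TCP and whose axes are the flange's). Camera axes: x right, y up, looking along -z (the intrinsics and any distortion apply to the point x, -y, -z); pixel columns grow to the right and rows downward; lengths in m; the calibration is good to about 2 mm. A picture is of the moment at which its call begins: read the wrist's pose just before it. get_calibration takes no time and is no camera call.
- bot.job_done(): hands the job in; it is judged then, once.
Trained networks look in the newest picture that a camera, given by its name, has taken for a name from the list of things; names that differ only in an ending like _2 or _b are one class to them, and where a whole thing is asked for, a point or a joint stands for the part that bears it (a point fixed in the world has none). Each returns a list of dicts, best first, with "score" (0 to 1); they miss things now and then, are a little off and sometimes report something else, mostly with a low value. They report only what shows in the picture. A call takes as long as a camera call. They do not tell look-alikes from the thing itself.
- bot.look_for(camera, thing): "extent" ([centre column, centre row, width, height] in pixels, round what is visible of it).
- bot.outline_of(camera, thing): "region" (384x512 bool, what is visible of it) and "extent" ([centre column, centre row, width, height] in pixels, round what is visible of it).
The state is a dict: "clock": time; "joint_pos": joint angles; "joint_vel": joint speeds; "tau": joint torques, N m; "eef_pos": TCP position; "tool_rot": TCP orientation; "ft_force": force on the tool from outside, world axes, zero at the start; "ft_torque": the same for the moment, N m; "grip_width": finger opening in m; "grasp_force": force on a finger pad.
Only numpy, scipy, OpenCV 4.12 (cv2) and the standard library are available. Lean on these libraries where they do the work, as an engineer would, in place of code of your own. Each camera call takes 0.05 s, during which the arm holds its last target. There are 200 camera calls.

### The job

Charge the refillable spray flask: first lift the dust plug out of the spring ring of the air filling station and stand it on the bench, grip up, clear of the station. Then set the flask upright in the ring, push it straight down until the ring is fully down on its stop, and finish while still holding it pressed down there: the ring springs back up as soon as the flask is let go. Keep the flask upright, drop nothing, and leave the tape roll and the mixing cup where they are.

Things in the scene. Friction and masses are not known exactly. Their poses are not given: they have to be found in the camera images.
- station: Air filling station, fixed: round base 132 mm wide, 12 mm high; three sprung pillars 51 mm from the axis, heads 61 mm high, carry the floating ring; brass nozzle on the axis, 40 mm high. On its +x side, 58 to 98 mm from the axis, inlet block and gauge, 74 mm high, then a hose 12 mm thick over the far bench edge. Origin: centre of the underside, on the bench; z up along the ring's axis.
- ring_seat (a point): Centre of the ring's ledge, which carries the plug or flask; moves with the ring: 46 mm above the bench when up, 28 when fully down. The ring is aluminium, a pocket 63 mm wide and 16 mm deep above the ledge; its top 5 mm flare to a 73 mm mouth, 62 mm above the bench when up. 83 mm outside, 121 over its three ears. z up.
- ring (a joint): How far the ring is pressed down, in m: 0 up, as sprung; 0.018 fully down on its stop. Springs push it back up, no latch: a downward load of about 6 N starts it and about 18 N holds it fully down, both including the flask's weight of 2 to 4 N, which alone does not move it.
- dust_plug: Black plastic dust plug, 60 g, at first standing in the ring's pocket: a disc 57 mm in diameter, 17 mm high, with a fluted round grip on top, 22 mm in diameter, from 17 to 43 mm above the underside. Origin: centre of the underside (at z = 0 when it stands on the bench); z up through the grip. But for the listed things the bench is free from x = 0.42 to 0.60, y = -0.28 to 0.22.
- flask: Round aluminium spray flask, 0.2 to 0.4 kg, standing left of the station: body 58 mm in diameter up to 104 mm, shoulder narrowing up to 127 mm, rigid ribbed grey screw cap 33 mm in diameter from 132 to 161 mm (top). Grip it by cap or body. Its foot has a hollow 46 mm wide, 14 mm deep for the nozzle. Origin: centre of the foot's underside; z up its axis.
- tape_roll: Roll of masking tape, 104 mm in diameter, 24 mm high, lying flat on the bench on the far right. Bystander. Origin: centre of its underside.
- mixing_cup_1: Clear plastic mixing cup, 70 mm in diameter, 74 mm high, standing on the bench near the far edge. Bystander. Origin: centre of its underside.
Things that resemble listed ones, but are neither listed nor needed, are in the scene too. What is meant by the dust_plug is not red, and is the larger of those in its own colour.

How it is judged:
By the outcome, as a careful person would: the job done as asked, in the order asked, and still so for the second after the job is handed in, while the arm keeps its last pose, push and grip.
It also fails if it takes over 64 s, if anything falls off the work surface, if the arm or the gripper's body presses on something with over 40 N, if the wrist force passes 120 N, or if a joint passes its speed limit or range.

## Working session

There is one attempt and no reset: what is moved stays moved. The work goes in short steps, Python scripts to look and compute and a tool call to move; the robot and the scene stay as the last step left them, time stands still between calls to the robot, and variables do not carry over. Pictures are saved under pics/ and viewed, at most 10 in all, crops included, and the job is handed in when it is done.

Besides the shell and the picture viewer there is one more tool, called after "Request:" as name(argument=value, ...) on one line, values as JSON. drive_tool: Moves the arm, as the interface text tells. Its arguments: {"type":"object","properties":{"rows":{"type":"array","items":{"type":"object","properties":{"dx":{"type":"number"},"dy":{"type":"number"},"dz":{"type":"number"},"wx":{"type":"number"},"wy":{"type":"number"},"wz":{"type":"number"},"hand":{"type":"number"}}}}},"required":["rows"]}

```bash
mkdir -p pics; cat > h.py <<'E'
import numpy as np, cv2
from workcell import bot
from scipy.spatial.transform import Rotation as R
def cal(c):
    k=bot.get_calibration(c); f=192/np.tan(np.radians(k['vfov'])/2)
    if 'mount' in k:
        o=bot.get_obs(); T=np.eye(4); T[:3,:3]=R.from_quat(o['tool_rot']).as_matrix(); T[:3,3]=o['eef_pos']
        M=T@np.array(k['mount']); return f,k['cx'],k['cy'],M[:3,3],M[:3,:3],k
    return f,k['cx'],k['cy'],np.array(k['origin']),np.array(k['rotation']),k
def ray(c,u,v,z,C=None):
    f,cx,cy,o,r,k=C or cal(c)
    d=r@np.array([(u-cx)/f,-(v-cy)/f,-1]); return o+d*(z-o[2])/d[2]
def proj(c,p,C=None):
    f,cx,cy,o,r,k=C or cal(c); q=r.T@(np.array(p)-o); return cx+f*q[0]/-q[2], cy-f*q[1]/-q[2]
def save(n,im): cv2.imwrite('pics/'+n,cv2.cvtColor(im,cv2.COLOR_RGB2BGR))
E
python3 - <<'E'
from h import *
for c in ['top','side']:
    im=bot.camera(c); save(c+'0.png',im)
    print(c,bot.get_calibration(c))
    for t in ['station','ring_seat','dust_plug','flask','tape_roll','mixing_cup_1']:
        print(t,[(round(d['score'],2),np.round(d['extent'],1).tolist()) for d in bot.look_for(c,t)])
print(bot.get_calibration('wrist'),bot.get_obs(),bot.tip_extent)
a,b=[cv2.imread(f'pics/{c}0.png') for c in ('top','side')]
E
```

```text
top {'vfov': 50.2827093170139, 'cx': 261.68456707276323, 'cy': 181.2774528758656, 'origin': array([0.46125579, 0.01692104, 1.01094132]), 'rotation': array([ 0.02043799, -0.03269792, -0.70501625,  0.70814209])}
station [(0.81, [294.4, 161.6, 73.1, 109.1])]
ring_seat [(0.9, [307.7, 189.3, 39.6, 38.3])]
dust_plug [(0.84, [308.0, 189.3, 27.0, 23.5]), (0.58, [127.0, 174.3, 26.7, 24.8]), (0.46, [243.9, 209.1, 17.7, 22.3])]
flask [(0.57, [199.9, 216.3, 31.0, 26.7])]
tape_roll [(0.59, [380.9, 155.8, 45.5, 42.9])]
mixing_cup_1 [(0.76, [213.8, 149.0, 32.6, 29.4])]
side {'vfov': 47.16370889969002, 'cx': 249.40657020754367, 'cy': 193.228812170899, 'origin': array([ 0.3694116 , -0.90343611,  0.50613822]), 'rotation': array([ 0.52389941, -0.05422381, -0.06306215,  0.84771006])}
station [(0.64, [276.5, 223.9, 111.3, 58.4])]
ring_seat []
dust_plug [(0.88, [252.6, 212.2, 26.4, 20.5]), (0.67, [236.9, 151.9, 16.5, 16.4]), (0.53, [222.1, 201.3, 16.3, 16.6])]
flask [(0.76, [211.8, 160.3, 27.1, 66.6])]
tape_roll [(0.78, [325.4, 281.5, 38.5, 42.3])]
mixing_cup_1 [(0.96, [271.8, 178.1, 28.0, 34.6]), (0.51, 
[... 463 characters left out ...]
lock': 0.7, 'joint_pos': array([-1.30600469e+00,  2.40521450e-01,  4.99391802e-03,  1.33522629e+00,
        4.57261736e-05,  1.57078934e+00]), 'joint_vel': array([-0.00097012, -0.00082691,  0.00029714,  0.00100512,  0.00036382,
        0.00244524]), 'tau': array([-4.97384044e-04, -3.72075784e+01,  2.52642810e+01,  8.31808011e-04,
        1.33464318e-04, -1.40667569e-05]), 'eef_pos': array([ 0.13086336, -0.48255663,  0.24234341]), 'tool_rot': array([9.91248007e-01, 1.32012830e-01, 2.54681174e-05, 1.80458388e-05]), 'ft_force': array([-0.28756878,  0.66233064, -0.45756981]), 'ft_torque': array([-0.04525841,  0.04131423, -0.020886  ]), 'grasp_force': 0.0, 'grip_width': 0.08524599160844867} 0.011
```

```bash
sed -i "s/np.array(k\['rotation'\])/R.from_quat(k['rotation']).as_matrix()/" h.py
python3 - <<'E'
from h import *
T=cal('top');S=cal('side')
for n,u,v,z in [('plug308',308,189.3,.08),('ring',307.7,189.3,.058),('plug127',127,174.3,.03),('plug244',243.9,209.1,.03),('flask',199.9,216.3,.1),('tape',380.9,155.8,.024),('cup',213.8,149,.04)]:
    p=ray('top',u,v,z,T); print(n,p.round(4),np.round(proj('side',p,S),1))
a,b=[cv2.imread(f'pics/{c}0.png') for c in ('top','side')]
cv2.imwrite('pics/a.png',cv2.resize(a[110:270,90:420],None,fx=2.4,fy=2.4))
cv2.imwrite('pics/b.png',cv2.resize(b[100:330,150:390],None,fx=2.5,fy=2.5))
E
```

```text
plug308 [ 0.5136 -0.1049  0.08  ] [249.6 203. ]
ring [ 0.5148 -0.1071  0.058 ] [250.1 212.7]
plug127 [0.5503 0.3226 0.03  ] [237.9 151.2]
plug244 [0.4682 0.0423 0.03  ] [220.5 194.1]
flask [0.4515 0.1377 0.1   ] [209.8 152.9]
tape [ 0.5995 -0.2912  0.024 ] [313. 276.]
cup [0.6112 0.1149 0.04  ] [272.3 175.5]
```

View pics/a.png

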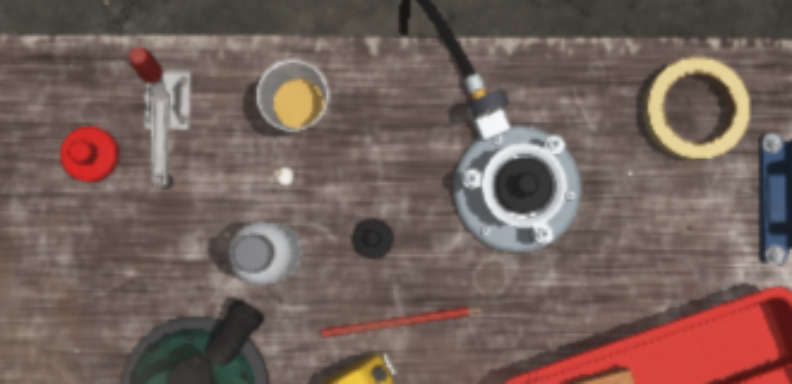

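View pics/b.png

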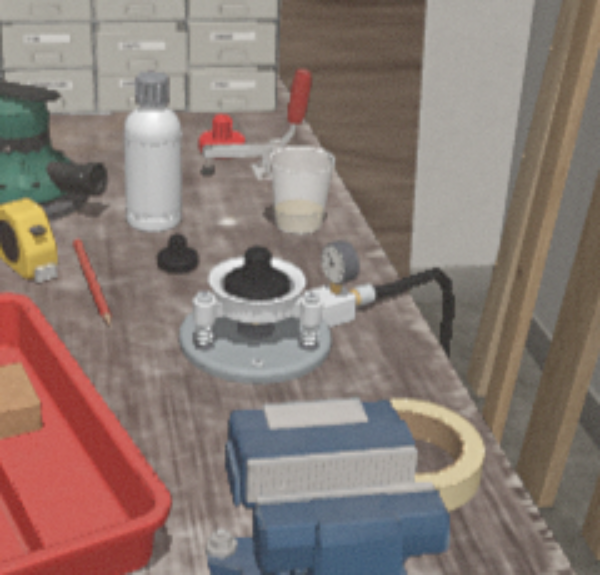

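Candidates: in the ring, black (top 308,189); small black on the bench (244,209); red (127,174). By description, the larger black one in the ring is the plug. I'll go above it for the close crop.

Request:
drive_tool(rows=[{"dx":0.8,"dy":-0.45,"dz":-0.2,"hand":50},{"dx":9.38,"dy":-5.24,"hand":50},{"dx":9.38,"dy":-5.24,"hand":50},{"dx":9.38,"dy":-5.24,"hand":50},{"dx":9.38,"dy":-5.24,"hand":50},{"dx":9.38,"dy":-5.24,"hand":50},{"dx":9.38,"dy":-5.24,"hand":50},{"dx":9.38,"dy":-5.24,"hand":50},{"dx":9.38,"dy":-5.24,"hand":50},{"dx":9.38,"dy":-5.24,"hand":50},{"dx":9.38,"dy":-5.24,"hand":50},{"dx":9.38,"dy":-5.24,"hand":50},{"dx":9.38,"dy":-5.24,"hand":50},{"dx":9.38,"dy":-5.24,"hand":50},{"dx":9.38,"dy":-5.24,"hand":50},{"dx":9.38,"dy":-5.24,"hand":50},{"dx":9.38,"dy":-5.24,"hand":50}])

```text
invalid input at $.rows[0]: expected keys dx, dy, dz, wx, wy, wz, hand
```

```bash
python3 - <<'E'
from h import *
o=bot.get_obs(); W=cal('wrist'); im=bot.camera('wrist'); save('w1.png',im)
print(o['clock'],o['eef_pos'],o['tool_rot'],o['joint_pos'].round(2))
for t,z in [('dust_plug',.063),('ring_seat',.058),('station',.03)]:
    for d in bot.outline_of('wrist',t)[:3]:
        m=d['region'].astype(np.uint8); e=d['extent']
        c,_=cv2.findContours(m,0,2); c=max(c,key=cv2.contourArea)
        el=cv2.fitEllipse(c)
        print(t,round(d['score'],2),np.round(e,1),'ell',np.round(el[0],1),np.round(el[1],1),ray('wrist',e[0],e[1],z,W).round(4),ray('wrist',*el[0],z,W).round(4))
E
```

```text
0.7 [ 0.13086336 -0.48255663  0.24234341] [9.91248007e-01 1.32012830e-01 2.54681174e-05 1.80458388e-05] [-1.31  0.24  0.    1.34  0.    1.57]
```

View pics/w1.png

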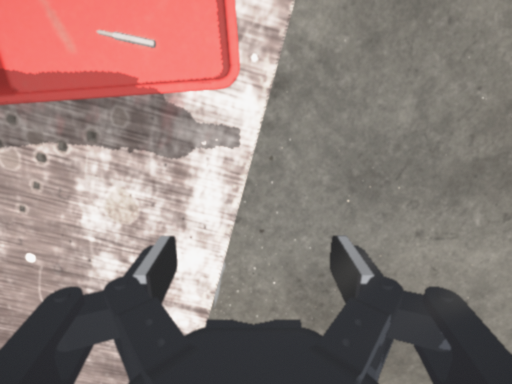

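The move was refused because every key is needed. The picture only shows the start view: tray at top left, floor on the right.

Request:
drive_tool(rows=[{"dx":0.8,"dy":-0.45,"dz":-0.2,"wx":0,"wy":0,"wz":0,"hand":50},{"dx":9.38,"dy":-5.24,"dz":0,"wx":0,"wy":0,"wz":0,"hand":50},{"dx":9.38,"dy":-5.24,"dz":0,"wx":0,"wy":0,"wz":0,"hand":50},{"dx":9.38,"dy":-5.24,"dz":0,"wx":0,"wy":0,"wz":0,"hand":50},{"dx":9.38,"dy":-5.24,"dz":0,"wx":0,"wy":0,"wz":0,"hand":50},{"dx":9.38,"dy":-5.24,"dz":0,"wx":0,"wy":0,"wz":0,"hand":50},{"dx":9.38,"dy":-5.24,"dz":0,"wx":0,"wy":0,"wz":0,"hand":50},{"dx":9.38,"dy":-5.24,"dz":0,"wx":0,"wy":0,"wz":0,"hand":50},{"dx":9.38,"dy":-5.24,"dz":0,"wx":0,"wy":0,"wz":0,"hand":50},{"dx":9.38,"dy":-5.24,"dz":0,"wx":0,"wy":0,"wz":0,"hand":50},{"dx":9.38,"dy":-5.24,"dz":0,"wx":0,"wy":0,"wz":0,"hand":50},{"dx":9.38,"dy":-5.24,"dz":0,"wx":0,"wy":0,"wz":0,"hand":50},{"dx":9.38,"dy":-5.24,"dz":0,"wx":0,"wy":0,"wz":0,"hand":50},{"dx":9.38,"dy":-5.24,"dz":0,"wx":0,"wy":0,"wz":0,"hand":50},{"dx":9.38,"dy":-5.24,"dz":0,"wx":0,"wy":0,"wz":0,"hand":50},{"dx":9.38,"dy":-5.24,"dz":0,"wx":0,"wy":0,"wz":0,"hand":50}])

```text
clock: 2.5
eef_pos: [0.5143, -0.108, 0.2427]
tool_rot: [0.991, 0.131, 0.0, 0.0]
ft_force: [0.2, 0.7, 0.1]
grip_width: 0.0499
grasp_force: 0.0
```

```bash
cat > m.py <<'E'
from h import *
def meas(name,things):
    o=bot.get_obs(); W=cal('wrist'); im=bot.camera('wrist'); save(name,im)
    print(o['clock'],o['eef_pos'].round(4),o['tool_rot'].round(4),o['joint_pos'].round(2),o['ft_force'].round(1),o['grip_width'])
    for t,z in things:
        for d in bot.outline_of('wrist',t)[:3]:
            m=d['region'].astype(np.uint8); e=d['extent']
            c,_=cv2.findContours(m,0,2); c=max(c,key=cv2.contourArea)
            el=cv2.fitEllipse(c)
            print(t,round(d['score'],2),np.round(e,1),'ell',np.round(el[0],1),np.round(el[1],1),ray('wrist',e[0],e[1],z,W).round(4),ray('wrist',*el[0],z,W).round(4))
    return im,W
E
python3 -c "
from m import *
meas('w2.png',[('dust_plug',.063),('ring_seat',.058),('station',.03)])"
```

```text
2.5 [ 0.5143 -0.108   0.2427] [9.914e-01 1.310e-01 2.000e-04 1.000e-04] [-0.21  0.29  0.07  1.35 -0.    2.67] [0.2 0.7 0.1] 0.049865133696246004
dust_plug 0.96 [143.  163.   30.4  25.6] ell [143.4 163.4] [26.3 30.3] [0.4891 0.0235 0.063 ] [0.4888 0.0229 0.063 ]
dust_plug 0.74 [253.1 164.3  49.   43.6] ell [252.9 163. ] [45.2 45.6] [ 0.522  -0.1051  0.063 ] [ 0.5235 -0.1045  0.063 ]
ring_seat 0.63 [249.6 165.9  82.   76.5] ell [252.2 161.7] [71.4 78.4] [ 0.5178 -0.1018  0.058 ] [ 0.5238 -0.1034  0.058 ]
station 0.83 [252.4 105.1  93.2 210.1] ell [245.8 121.4] [ 86.  194.5] [ 0.5874 -0.0867  0.03  ] [ 0.5661 -0.0837  0.03  ]
```

View pics/w2.png

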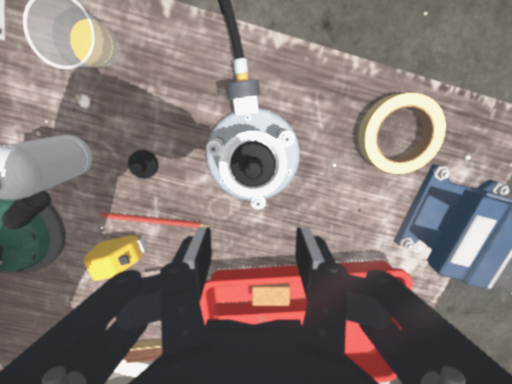

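```bash
python3 -c "
from h import *
W=cal('wrist')
for u,v,z in [(254,160,.089),(253,155,.012),(253,164,.06),(253,163.5,.062)]: print(ray('wrist',u,v,z,W).round(4))
im=cv2.imread('pics/w2.png')
def circ(x,y,z,r,col):
    for a in np.linspace(0,6.28,90):
        u,v=proj('wrist',[x+r*np.cos(a),y+r*np.sin(a),z],W); cv2.circle(big,(int((u-180)*5),int((v-100)*5)),1,col,-1)
big=cv2.resize(im[100:215,180:330],None,fx=5,fy=5,interpolation=2)
x,y=.5225,-.1045
circ(x,y,.012,.066,(0,0,255));circ(x,y,.062,.0365,(0,255,0));circ(x,y,.063,.0285,(255,0,0));circ(x,y,.089,.011,(0,255,255))
cv2.imwrite('pics/c.png',big)"
```

```text
[ 0.5331 -0.1027  0.089 ]
[ 0.5239 -0.1041  0.012 ]
[ 0.5221 -0.1045  0.06  ]
[ 0.5232 -0.1043  0.062 ]
```

View pics/c.png

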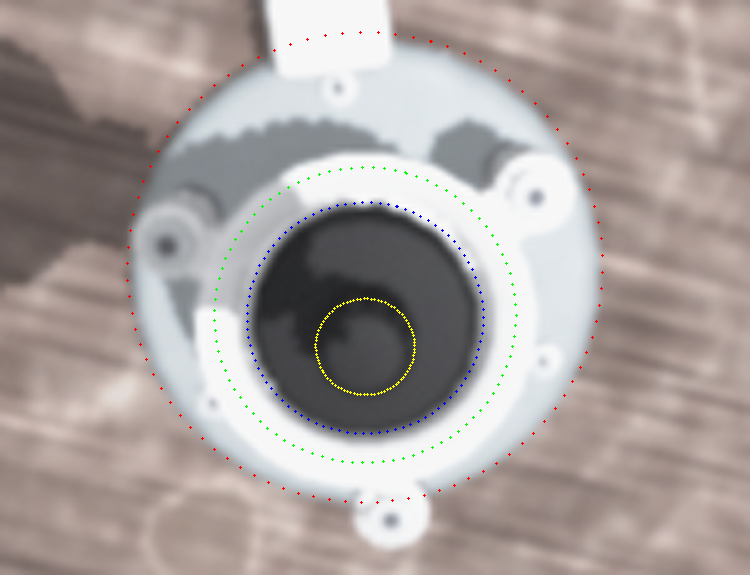

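The overlay confirms the station centre at (0.522, -0.1045), and the plug in the ring is the large black one with a 57 mm disc.

Request:
drive_tool(rows=[{"dx":0.17,"dy":-0.03,"dz":1.0,"wx":0,"wy":0,"wz":0,"hand":50},{"dx":0.17,"dy":-0.03,"dz":1.9,"wx":0,"wy":0,"wz":0,"hand":50},{"dx":0.17,"dy":-0.03,"dz":2.6,"wx":0,"wy":0,"wz":0,"hand":50},{"dx":0.17,"dy":-0.03,"dz":3.1,"wx":0,"wy":0,"wz":0,"hand":50},{"dx":0.17,"dy":-0.03,"dz":3.3,"wx":0,"wy":0,"wz":0,"hand":50},{"dx":0.17,"dy":-0.03,"dz":3.3,"wx":0,"wy":0,"wz":0,"hand":10},{"dx":0.17,"dy":-0.03,"dz":3.3,"wx":0,"wy":0,"wz":0,"hand":10},{"dx":0.17,"dy":-0.03,"dz":3.3,"wx":0,"wy":0,"wz":0,"hand":10},{"dx":0.17,"dy":-0.03,"dz":3.3,"wx":0,"wy":0,"wz":0,"hand":10},{"dx":0.17,"dy":-0.03,"dz":3.3,"wx":0,"wy":0,"wz":0,"hand":10},{"dx":0.17,"dy":-0.03,"dz":3.3,"wx":0,"wy":0,"wz":0,"hand":10}])

```text
clock: 3.8
eef_pos: [0.5239, -0.1035, 0.0788]
tool_rot: [0.991, 0.132, 0.001, 0.001]
ft_force: [0.2, -0.4, 5.9]
grip_width: 0.0196
grasp_force: 59.3
```

Request:
drive_tool(rows=[{"dx":0,"dy":0,"dz":-0.3,"wx":0,"wy":0,"wz":0,"hand":10},{"dx":0,"dy":0,"dz":-0.8,"wx":0,"wy":0,"wz":0,"hand":10},{"dx":0,"dy":0,"dz":-1.4,"wx":0,"wy":0,"wz":0,"hand":10},{"dx":0.33,"dy":-0.6,"dz":-1.4,"wx":0,"wy":0,"wz":0,"hand":10},{"dx":0.66,"dy":-1.2,"dz":-1.4,"wx":0,"wy":0,"wz":0,"hand":10},{"dx":1.0,"dy":-1.8,"dz":-1.4,"wx":0,"wy":0,"wz":0,"hand":10},{"dx":1.32,"dy":-2.42,"dz":-1.2,"wx":0,"wy":0,"wz":0,"hand":10},{"dx":1.32,"dy":-2.42,"dz":-0.6,"wx":0,"wy":0,"wz":0,"hand":10},{"dx":1.32,"dy":-2.42,"dz":0.1,"wx":0,"wy":0,"wz":0,"hand":10},{"dx":1.32,"dy":-2.42,"dz":0.5,"wx":0,"wy":0,"wz":0,"hand":10},{"dx":1.32,"dy":-2.42,"dz":0.75,"wx":0,"wy":0,"wz":0,"hand":10},{"dx":1.32,"dy":-2.42,"dz":0.86,"wx":0,"wy":0,"wz":0,"hand":10},{"dx":1.32,"dy":-2.42,"dz":0.86,"wx":0,"wy":0,"wz":0,"hand":10},{"dx":1.32,"dy":-2.42,"dz":0.86,"wx":0,"wy":0,"wz":0,"hand":10}])

```text
clock: 5.2
eef_pos: [0.5558, 0.0307, 0.0354]
tool_rot: [0.991, 0.132, 0.001, 0.0]
ft_force: [0.3, -0.9, 0.3]
grip_width: 0.0196
grasp_force: 59.0
```

```bash
python3 - <<'E'
from h import *
S=cal('side'); im=bot.camera('side'); save('s1.png',im)
print([(round(d['score'],2),np.round(d['extent'],1).tolist()) for d in bot.look_for('side','dust_plug')])
cv2.imwrite('pics/s1c.png',cv2.resize(cv2.imread('pics/s1.png')[100:280,170:350],None,fx=3,fy=3))
E
```

```text
[(0.54, [254.4, 198.2, 18.2, 14.1]), (0.54, [235.9, 150.7, 11.2, 12.8]), (0.49, [223.2, 201.3, 15.2, 19.2])]
```

View pics/s1c.png

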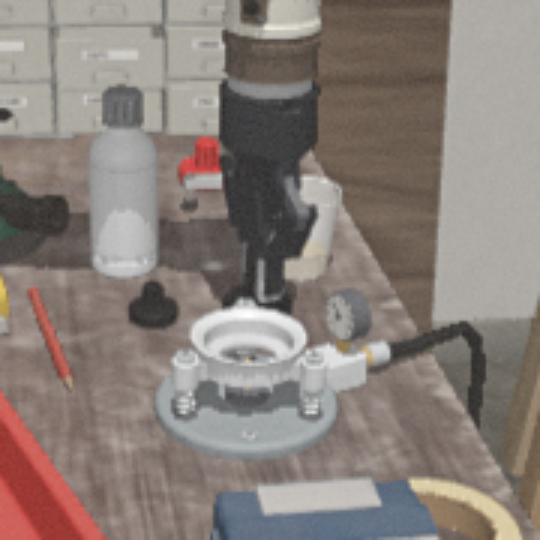

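The ring is empty and the held plug is about 2.5 mm above the bench. I'll lower it, release and retreat.

Request:
drive_tool(rows=[{"dx":0,"dy":0,"dz":0.03,"wx":0,"wy":0,"wz":0,"hand":10},{"dx":0,"dy":0,"dz":0.045,"wx":0,"wy":0,"wz":0,"hand":10},{"dx":0,"dy":0,"dz":0.05,"wx":0,"wy":0,"wz":0,"hand":10},{"dx":0,"dy":0,"dz":0.05,"wx":0,"wy":0,"wz":0,"hand":10}])

```text
clock: 5.7
eef_pos: [0.5553, 0.0307, 0.0328]
tool_rot: [0.991, 0.132, 0.001, 0.0]
ft_force: [-1.5, -0.4, 4.8]
grip_width: 0.0197
grasp_force: 59.6
```

Request:
drive_tool(rows=[{"dx":0,"dy":0,"dz":0,"wx":0,"wy":0,"wz":0,"hand":50},{"dx":0,"dy":0,"dz":0,"wx":0,"wy":0,"wz":0,"hand":50},{"dx":0,"dy":0,"dz":0,"wx":0,"wy":0,"wz":0,"hand":50},{"dx":0,"dy":0,"dz":-0.5,"wx":0,"wy":0,"wz":0,"hand":50},{"dx":0,"dy":0,"dz":-1.4,"wx":0,"wy":0,"wz":0,"hand":50},{"dx":0,"dy":0,"dz":-2.4,"wx":0,"wy":0,"wz":0,"hand":60},{"dx":0,"dy":0,"dz":-3.4,"wx":0,"wy":0,"wz":0,"hand":60},{"dx":0,"dy":0,"dz":-4.4,"wx":0,"wy":0,"wz":0,"hand":60},{"dx":0,"dy":0,"dz":-5.3,"wx":0,"wy":0,"wz":0,"hand":60},{"dx":-0.46,"dy":-0.84,"dz":-5.3,"wx":0,"wy":0,"wz":0,"hand":60},{"dx":-0.92,"dy":-1.7,"dz":-5.3,"wx":0,"wy":0,"wz":0,"hand":60},{"dx":-1.39,"dy":-2.53,"dz":-5.3,"wx":0,"wy":0,"wz":0,"hand":60},{"dx":-1.39,"dy":-2.53,"dz":-5.3,"wx":0,"wy":0,"wz":0,"hand":60},{"dx":-1.39,"dy":-2.53,"dz":-5.3,"wx":0,"wy":0,"wz":0,"hand":60}])

```text
clock: 7.1
eef_pos: [0.4558, 0.1294, 0.2971]
tool_rot: [0.991, 0.137, 0.0, -0.002]
ft_force: [-0.4, -0.1, -0.5]
grip_width: 0.0598
grasp_force: 0.0
```

```bash
python3 - <<'E'
from m import *
im,W=meas('w3.png',[('flask',.161),('dust_plug',.017)])
bot.camera('side'); print([(round(d['score'],2),np.round(d['extent'],1).tolist()) for d in bot.look_for('side','dust_plug')])
E
```

```text
7.1 [0.4558 0.1294 0.2971] [ 0.9906  0.1369  0.     -0.0023] [0.27 0.17 0.06 1.46 0.   3.14] [-0.4 -0.1 -0.5] 0.05980671078134925
flask 0.65 [244.4 163.1  43.6  58.3] ell [244.1 162.7] [42.6 57.9] [0.4717 0.1448 0.161 ] [0.4721 0.1452 0.161 ]
dust_plug 0.93 [310.  160.8  28.2  20.8] ell [308.1 159.8] [23.7 25.4] [0.4711 0.042  0.017 ] [0.4718 0.0454 0.017 ]
dust_plug 0.9 [334.1 111.8  42.2  35.7] ell [334.3 110.7] [36.9 40.1] [0.5517 0.0323 0.017 ] [0.5532 0.0325 0.017 ]
dust_plug 0.67 [136.3  51.1  46.5  42.8] ell [137.1  49.8] [39.3 46.2] [0.5534 0.3301 0.017 ] [0.5553 0.3292 0.017 ]
[(0.71, [255.6, 198.9, 21.5, 11.7]), (0.58, [222.7, 201.8, 13.8, 14.5])]
```

View pics/w3.png

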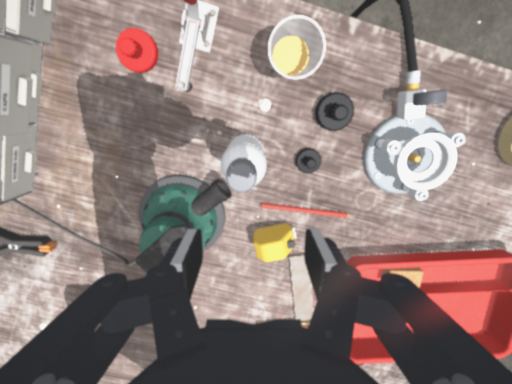

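Plug stands at (0.552, 0.032), and the flask cap is at about px (241,175). I'll fit the flask silhouette to the outline.

```bash
cat > fit.py <<'E'
from h import *
from scipy.optimize import minimize
prof=[(0,.029),(.104,.029),(.115,.026),(.127,.0165),(.132,.0165),(.161,.0165)]
A=np.linspace(0,2*np.pi,40)
def sil(c,x,y,C,z0=0,s=4):
    pts=[[proj(c,[x+r*np.cos(a),y+r*np.sin(a),z+z0],C) for a in A] for z,r in prof]
    m=np.zeros((384*s,512*s),np.uint8)
    for a,b in zip(pts,pts[1:]): cv2.fillConvexPoly(m,cv2.convexHull((np.array(a+b)*s+s/2).astype(np.int32)),1)
    return m
def fit(c,x0,z0=0):
    C=cal(c); bot.camera(c); d=bot.outline_of(c,'flask')
    if not d: return print(c,'none')
    reg=cv2.resize(d[0]['region'].astype(np.uint8),None,fx=4,fy=4,interpolation=0)
    def cost(p):
        m=sil(c,*p,C,z0); return -(m&reg).sum()/(m|reg).sum()
    r=minimize(cost,x0,method='Nelder-Mead',options=dict(initial_simplex=np.array(x0)+np.array([[0,0],[.01,0],[0,.01]]),xatol=2e-4))
    print(c,d[0]['score'],r.x.round(4),r.fun); return r.x
E
python3 -c "
from fit import *
for c in ['wrist','top','side']: fit(c,[.453,.138])
W=cal('wrist'); print(ray('wrist',241,175,.161,W))"
```

```text
wrist 0.9 [0.4955 0.088 ] 0.0
top none
side 0.92 [0.513  0.1055] 0.0
[0.45909574 0.14398161 0.161     ]fit.py:15: RuntimeWarning: overflow encountered in scalar negative
  m=sil(c,*p,C,z0); return -(m&reg).sum()/(m|reg).sum()
```

```bash
sed -i 's/return -(m&reg).sum()/return -1.0*(m\&reg).sum()/' fit.py
python3 -c "
from fit import *
for c in ['wrist','side']: fit(c,[.453,.138])"
```

```text
wrist 0.86 [0.4556 0.1441] -0.9351025403743395
side 0.91 [0.4542 0.1421] -0.9487252528129896
```

Request:
drive_tool(rows=[{"dx":0,"dy":0,"dz":0,"wx":0,"wy":0,"wz":-1.5,"hand":60},{"dx":0,"dy":0,"dz":0.5,"wx":0,"wy":0,"wz":-3,"hand":60},{"dx":0,"dy":0,"dz":0.8,"wx":0,"wy":0,"wz":-3,"hand":60},{"dx":0,"dy":0,"dz":1.0,"wx":0,"wy":0,"wz":-3,"hand":60},{"dx":0,"dy":0,"dz":1.0,"wx":0,"wy":0,"wz":-3,"hand":60},{"dx":0,"dy":0,"dz":1.0,"wx":0,"wy":0,"wz":-3,"hand":60}])

```text
clock: 8.45
eef_pos: [0.4564, 0.129, 0.2472]
tool_rot: [0.964, 0.264, 0.0, -0.002]
ft_force: [0.4, -0.3, 0.7]
grip_width: 0.0599
grasp_force: 0.0
```

```bash
python3 -c "
from fit import *
p=fit('wrist',[.453,.138])
W=cal('wrist'); im=bot.camera('wrist'); m=sil('wrist',*p,W,s=1); o=bot.get_obs(); print(o['eef_pos'],R.from_quat(o['tool_rot']).as_matrix().round(3),o['joint_pos'].round(2))
c,_=cv2.findContours(m,0,1); im=im.copy(); cv2.drawContours(im,c,-1,(255,0,0),1)
for a in A:
  u,v=proj('wrist',[p[0]+.0165*np.cos(a),p[1]+.0165*np.sin(a),.161],W); im[int(v),int(u)]=(0,255,0)
u,v=map(int,proj('wrist',[*p,.1],W)); save('w4.png',cv2.resize(im[max(0,v-70):v+70,u-80:u+80],None,fx=4,fy=4))"
```

```text
wrist noneTraceback (most recent call last):
  File "<string>", line 4, in <module>
    W=cal('wrist'); im=bot.camera('wrist'); m=sil('wrist',*p,W,s=1); o=bot.get_obs(); print(o['eef_pos'],R.from_quat(o['tool_rot']).as_matrix().round(3),o['joint_pos'].round(2))
                                              ~~~^^^^^^^^^^^^^^^^^^
TypeError: Value after * must be an iterable, not NoneType
```

```bash
python3 -c "
from fit import *
p=[.455,.143]
W=cal('wrist'); im=bot.camera('wrist'); m=sil('wrist',*p,W,s=1); o=bot.get_obs(); print(o['eef_pos'],R.from_quat(o['tool_rot']).as_matrix().round(3),o['joint_pos'].round(2))
c,_=cv2.findContours(m,0,1); im=im.copy(); cv2.drawContours(im,c,-1,(255,0,0),1)
for a in A:
  u,v=proj('wrist',[p[0]+.0165*np.cos(a),p[1]+.0165*np.sin(a),.161],W); im[int(v),int(u)]=(0,255,0)
u,v=map(int,proj('wrist',[*p,.1],W)); save('w4.png',cv2.resize(im[max(0,v-70):v+70,u-80:u+80],None,fx=4,fy=4))"
```

```text
[0.45672499 0.12910692 0.24767776] [[ 0.86   0.51   0.   ]
 [ 0.51  -0.86   0.005]
 [ 0.003 -0.004 -1.   ]] [ 0.27  0.19 -0.05  1.33  0.    2.88]
```

View pics/w4.png

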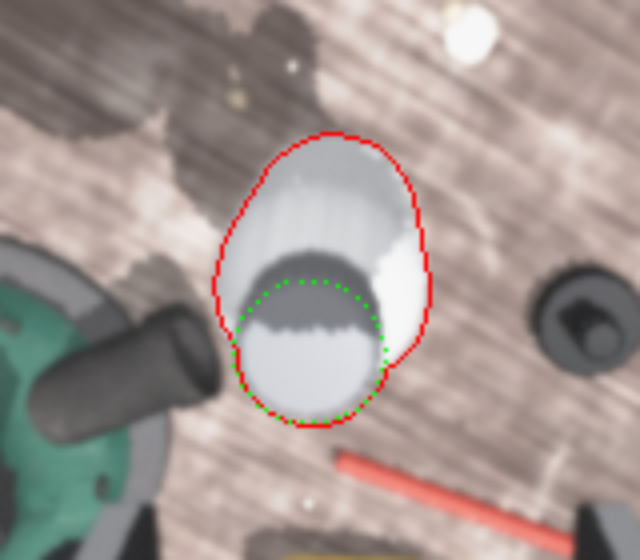

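Overlay fits the flask well at (0.455, 0.143). The spout beside it lies low, so I'll grip the cap.

Request:
drive_tool(rows=[{"dx":0.12,"dy":-0.26,"dz":0.4,"wx":0,"wy":0,"wz":0,"hand":60},{"dx":0.12,"dy":-0.26,"dz":1.0,"wx":0,"wy":0,"wz":0,"hand":60},{"dx":0.12,"dy":-0.26,"dz":1.6,"wx":0,"wy":0,"wz":0,"hand":60},{"dx":0.12,"dy":-0.26,"dz":1.95,"wx":0,"wy":0,"wz":0,"hand":60},{"dx":0.12,"dy":-0.26,"dz":2.1,"wx":0,"wy":0,"wz":0,"hand":60},{"dx":0.12,"dy":-0.26,"dz":2.1,"wx":0,"wy":0,"wz":0,"hand":60},{"dx":0.12,"dy":-0.26,"dz":2.1,"wx":0,"wy":0,"wz":0,"hand":20},{"dx":0.12,"dy":-0.26,"dz":2.1,"wx":0,"wy":0,"wz":0,"hand":20},{"dx":0.12,"dy":-0.26,"dz":2.1,"wx":0,"wy":0,"wz":0,"hand":20},{"dx":0.12,"dy":-0.26,"dz":2.1,"wx":0,"wy":0,"wz":0,"hand":20},{"dx":0.12,"dy":-0.26,"dz":2.1,"wx":0,"wy":0,"wz":0,"hand":20},{"dx":0.12,"dy":-0.26,"dz":2.1,"wx":0,"wy":0,"wz":0,"hand":20}])

```text
clock: 9.85
eef_pos: [0.4558, 0.1441, 0.1435]
tool_rot: [0.964, 0.264, 0.002, -0.003]
ft_force: [-0.9, -0.3, 5.6]
grip_width: 0.0311
grasp_force: 59.6
```

Request:
drive_tool(rows=[{"dx":0,"dy":0,"dz":-0.2,"wx":0,"wy":0,"wz":0,"hand":20},{"dx":0,"dy":0,"dz":-0.7,"wx":0,"wy":0,"wz":0,"hand":20},{"dx":0,"dy":0,"dz":-1.3,"wx":0,"wy":0,"wz":0,"hand":20},{"dx":0,"dy":0,"dz":-1.8,"wx":0,"wy":0,"wz":0,"hand":20},{"dx":-0.08,"dy":0.3,"dz":-1.8,"wx":0,"wy":0,"wz":0,"hand":20},{"dx":-0.22,"dy":0.8,"dz":-1.8,"wx":0,"wy":0,"wz":0,"hand":20},{"dx":-0.36,"dy":1.3,"dz":-1.8,"wx":0,"wy":0,"wz":0,"hand":20},{"dx":-0.53,"dy":1.9,"dz":-1.8,"wx":0,"wy":0,"wz":0,"hand":20},{"dx":-0.69,"dy":2.5,"dz":-1.8,"wx":0,"wy":0,"wz":0,"hand":20},{"dx":-0.86,"dy":3.1,"dz":-1.8,"wx":0,"wy":0,"wz":0,"hand":20},{"dx":-1.03,"dy":3.7,"dz":-1.8,"wx":0,"wy":0,"wz":0,"hand":20},{"dx":-1.17,"dy":4.2,"dz":-1.8,"wx":0,"wy":0,"wz":0,"hand":20},{"dx":-1.29,"dy":4.65,"dz":-1.8,"wx":0,"wy":0,"wz":0,"hand":20},{"dx":-1.37,"dy":4.94,"dz":-1.8,"wx":0,"wy":0,"wz":0,"hand":20},{"dx":-1.37,"dy":4.94,"dz":-1.8,"wx":0,"wy":0,"wz":0,"hand":20},{"dx":-1.37,"dy":4.94,"dz":-1.8,"wx":0,"wy":0,"wz":0,"hand":20}])

```text
clock: 11.45
eef_pos: [0.5213, -0.1038, 0.2305]
tool_rot: [0.964, 0.264, -0.0, -0.003]
ft_force: [-1.1, -0.3, -1.7]
grip_width: 0.0312
grasp_force: 59.9
```

```bash
python3 -c "
from fit import *
o=bot.get_obs(); print(o['eef_pos'],R.from_quat(o['tool_rot']).as_matrix().round(3),o['joint_pos'].round(2),o['ft_force'])
z0=o['eef_pos'][2]-.1435
p=fit('side',[.522,-.1045],z0)
W=cal('side'); im=bot.camera('side').copy()
q=[.522,-.1045]
m=sil('side',*q,W,z0,s=1); c,_=cv2.findContours(m,0,1); cv2.drawContours(im,c,-1,(255,0,0),1)
for z,r in [(.062,.0365),(.012,.066)]:
  for a in np.linspace(0,6.28,120):
    u,v=proj('side',[q[0]+r*np.cos(a),q[1]+r*np.sin(a),z],W); im[int(round(v)),int(round(u))]=(0,255,0)
save('s2.png',cv2.resize(im[120:270,165:345],None,fx=4,fy=4))"
```

```text
[ 0.52129549 -0.1038047   0.230467  ] [[ 0.861  0.509 -0.002]
 [ 0.509 -0.861  0.006]
 [ 0.001 -0.006 -1.   ]] [-0.2   0.31  0.07  1.33  0.01  2.41] [-1.10005553 -0.27303066 -1.73658901]
side 0.55 [ 0.5194 -0.1048] -0.8902943610355833
```

View pics/s2.png

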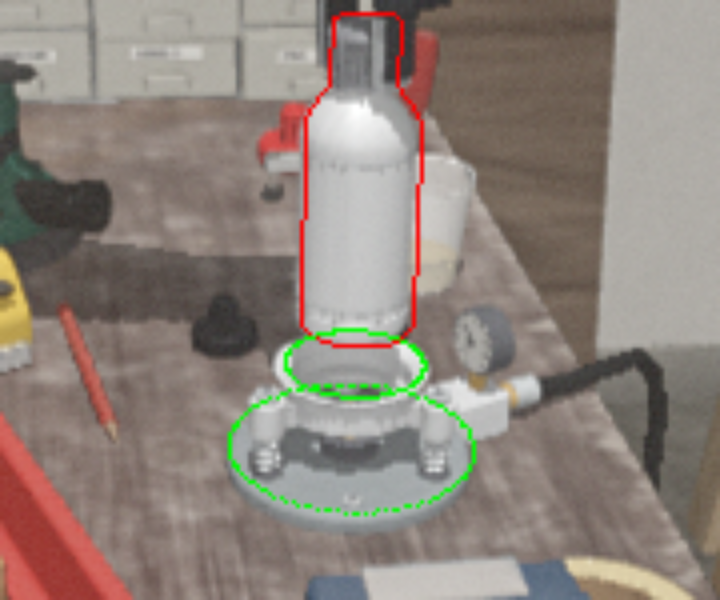

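The flask hangs upright over the ring, centred within about 2–3 mm, and the side overlay has a constant 2 px bias. I'll lower it into the mouth gently.

Request:
drive_tool(rows=[{"dx":0.02,"dy":0.02,"dz":0.2,"wx":0,"wy":0,"wz":0,"hand":20},{"dx":0.02,"dy":0.02,"dz":0.4,"wx":0,"wy":0,"wz":0,"hand":20},{"dx":0.02,"dy":0.02,"dz":0.5,"wx":0,"wy":0,"wz":0,"hand":20},{"dx":0.02,"dy":0.02,"dz":0.58,"wx":0,"wy":0,"wz":0,"hand":20},{"dx":0.02,"dy":0.02,"dz":0.64,"wx":0,"wy":0,"wz":0,"hand":20},{"dx":0.02,"dy":0.02,"dz":0.7,"wx":0,"wy":0,"wz":0,"hand":20},{"dx":0.02,"dy":0.02,"dz":0.7,"wx":0,"wy":0,"wz":0,"hand":20}])

```text
clock: 12.3
eef_pos: [0.5228, -0.1043, 0.1953]
tool_rot: [0.964, 0.264, -0.0, -0.003]
ft_force: [-0.7, -0.1, -2.0]
grip_width: 0.0314
grasp_force: 59.9
```

Request:
drive_tool(rows=[{"dx":0,"dy":0,"dz":0.05,"wx":0,"wy":0,"wz":0,"hand":20},{"dx":0,"dy":0,"dz":0.1,"wx":0,"wy":0,"wz":0,"hand":20},{"dx":0,"dy":0,"dz":0.14,"wx":0,"wy":0,"wz":0,"hand":20},{"dx":0,"dy":0,"dz":0.18,"wx":0,"wy":0,"wz":0,"hand":20},{"dx":0,"dy":0,"dz":0.18,"wx":0,"wy":0,"wz":0,"hand":20}])

```text
clock: 12.8
eef_pos: [0.5233, -0.1043, 0.1875]
tool_rot: [0.964, 0.264, 0.001, -0.002]
ft_force: [-1.9, 0.2, 4.2]
grip_width: 0.031
grasp_force: 60.7
```

Seated: the spring preload is reached. Now pressing down in steps.

Request:
drive_tool(rows=[{"dx":0,"dy":0,"dz":0.07,"wx":0,"wy":0,"wz":0,"hand":20},{"dx":0,"dy":0,"dz":0.14,"wx":0,"wy":0,"wz":0,"hand":20},{"dx":0,"dy":0,"dz":0.21,"wx":0,"wy":0,"wz":0,"hand":20},{"dx":0,"dy":0,"dz":0.28,"wx":0,"wy":0,"wz":0,"hand":20},{"dx":0,"dy":0,"dz":0.32,"wx":0,"wy":0,"wz":0,"hand":20},{"dx":0,"dy":0,"dz":0.32,"wx":0,"wy":0,"wz":0,"hand":20},{"dx":0,"dy":0,"dz":0.32,"wx":0,"wy":0,"wz":0,"hand":20}])

```text
clock: 13.5
eef_pos: [0.5238, -0.1042, 0.1734]
tool_rot: [0.964, 0.264, 0.002, -0.002]
ft_force: [-3.3, 1.0, 14.6]
grip_width: 0.0311
grasp_force: 61.6
```

Request:
drive_tool(rows=[{"dx":0,"dy":0,"dz":0.06,"wx":0,"wy":0,"wz":0,"hand":20},{"dx":0,"dy":0,"dz":0.1,"wx":0,"wy":0,"wz":0,"hand":20},{"dx":0,"dy":0,"dz":0.1,"wx":0,"wy":0,"wz":0,"hand":20},{"dx":0,"dy":0,"dz":0.1,"wx":0,"wy":0,"wz":0,"hand":20}])

```text
clock: 13.9
eef_pos: [0.5245, -0.1041, 0.1714]
tool_rot: [0.964, 0.264, 0.004, -0.001]
ft_force: [-7.9, 2.7, 27.9]
grip_width: 0.0311
grasp_force: 63.1
```

Request:
drive_tool(rows=[{"dx":0,"dy":0,"dz":0.04,"wx":0,"wy":0,"wz":0,"hand":20},{"dx":0,"dy":0,"dz":0.04,"wx":0,"wy":0,"wz":0,"hand":20},{"dx":0,"dy":0,"dz":0.04,"wx":0,"wy":0,"wz":0,"hand":20}])

```text
clock: 14.2
eef_pos: [0.5252, -0.1041, 0.1714]
tool_rot: [0.964, 0.264, 0.005, -0.001]
ft_force: [-8.7, 2.1, 36.7]
grip_width: 0.0316
grasp_force: 64.2
```

The ring is on its stop: z stays at 0.1714 while the force rises. I'll ease off a little, relieve the side load and check.

Request:
drive_tool(rows=[{"dx":-0.02,"dy":0,"dz":-0.03,"wx":0,"wy":0,"wz":0,"hand":20},{"dx":-0.03,"dy":-0.01,"dz":-0.03,"wx":0,"wy":0,"wz":0,"hand":20},{"dx":-0.03,"dy":-0.01,"dz":-0.03,"wx":0,"wy":0,"wz":0,"hand":20},{"dx":-0.03,"dy":-0.01,"dz":-0.03,"wx":0,"wy":0,"wz":0,"hand":20}])

```text
clock: 14.6
eef_pos: [0.5239, -0.1044, 0.1713]
tool_rot: [0.964, 0.264, 0.005, -0.001]
ft_force: [-5.6, 2.7, 27.5]
grip_width: 0.0314
grasp_force: 63.2
```

```bash
python3 -c "
from h import *
im=bot.camera('side'); o=bot.get_obs(); print(o['eef_pos'],o['ft_force'],R.from_quat(o['tool_rot']).as_matrix()[:,2].round(4))
save('s3.png',cv2.resize(im[120:270,165:345],None,fx=4,fy=4))"
```

```text
[ 0.52390025 -0.10437039  0.17134758] [-5.68045788  2.85249999 27.71811253] [ 0.0084  0.0044 -1.    ]
```

View pics/s3.png

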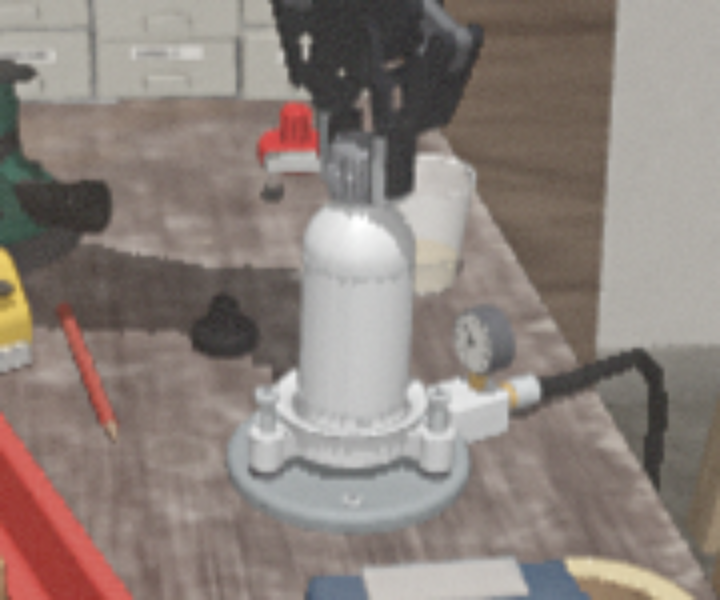

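The picture shows the ring down on its stop, the flask upright in it at crop (355,290) and still gripped with 27 N down. The dust plug is hidden behind the flask; it was measured standing there earlier.

```bash
python3 -c "
from workcell import bot
print(bot.job_done())"
```

```text
the job is handed in; nothing more can be done
None
```

The job is handed in, with no verdict shown: the dust plug stands grip up on the bench at about (0.55, 0.03), clear of the station, and the flask is upright in the ring, still gripped and pressed down on its stop with about 27 N at about 14.7 s.

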